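# Cap the vials and hold the rack's keeper plate at its release line

### The job

The tared sample vials are ready to be taken out of the spring-locked rack: press fully shut every vial cap that stands open, leaving the vials seated in their sockets, then pull the rack's keeper plate out by its upright handle until its pointer stands at the release line on the rail. Keep it there: the spring pulls the plate home when it is let go, so the program finishes while the gripper is still holding the plate at the line, for a colleague to lift the vials out. Do not disturb the things standing round the rack.

Things in the scene. Friction and masses are not known exactly. Their poses are not given: they have to be found in the camera images.
- rack: Vial rack bolted to the bench: aluminium base 104 x 300 x 8 mm, grey socket block, two guide rails (outer faces x = +-40 mm, tops 56 mm up, -y ends at y = -133 mm). Origin on the bench under the middle of its row of four sockets (y = -96, -32, 32, 96 mm); y along the row, x away from the robot, z up. Pull handle at the -y end, spring barrel at the +y end (to y = 215 mm).
- keeper (a joint): Keeper plate's travel, m: 0 = locked, grows as the handle is pulled along the rack's -y; 0.028 = pointer at the release line; stop at 0.036. A 3 mm dark steel plate with keyhole openings, top 52.5 mm up. Spring: about 6 N at 0, 11 N at the line; let go, it snaps home. Within 3 mm of the line the vials pass freely through its wide openings; short of it they catch, beyond it they are blocked.
- handle (a point): Centre of the plate's upright black grip: 46 mm wide along the rack's x, 12 mm thick along its y, 56 to 92 mm above the bench. Pinch it from above across the 12 mm; 33 mm are free between it and the rails' ends, and the plate's flat tongue (top 52.5 mm up) runs below. Moves with the plate.
- pointer (a point): Tip of the small pointer blade (2 mm wide) that is screwed to the keeper plate and reaches over the rail nearest the robot; moves with the plate.
- release_mark (a point): Middle of the release line, the long dark line engraved across the top of the rail nearest the robot. Fixed on the rack, 28 mm along the rack's -y from where the pointer rests (a short line marks the rest place).
- vial_1_rim (a point): Centre of the mouth of sample vial 1, 66 mm above the bench. White plastic flip-cap vial, 30 mm across, 64 mm tall with the cap shut, standing loose in one of the sockets (any order); the keeper plate keeps it down and from turning. Axes like the rack's.
- cap_1 (a joint): Angle of vial 1's cap, rad: 0 = fully shut, 2.0 = fully open, leaning away from the robot. White disc 30 mm across, 6 mm thick, tab reaching 36 mm from the hinge; top 72 mm above the bench when shut. Hinge axis along the rack's y, 16 mm to the rack's +x of the mouth's centre, at mouth height. Stiff: stays where left; about 1 N at the tab turns it.
- cap_1_tab (a point): Top of the thumb tab of vial 1's cap, 33 mm from the hinge; moves with the cap.
- vial_2_rim (a point): Centre of the mouth of sample vial 2, 66 mm above the bench. White plastic flip-cap vial, 30 mm across, 64 mm tall with the cap shut, standing loose in one of the sockets (any order); the keeper plate keeps it down and from turning. Axes like the rack's.
- cap_2 (a joint): Angle of vial 2's cap, rad: 0 = fully shut, 2.0 = fully open, leaning away from the robot. White disc 30 mm across, 6 mm thick, tab reaching 36 mm from the hinge; top 72 mm above the bench when shut. Hinge axis along the rack's y, 16 mm to the rack's +x of the mouth's centre, at mouth height. Stiff: stays where left; about 1 N at the tab turns it.
- cap_2_tab (a point): Top of the thumb tab of vial 2's cap, 33 mm from the hinge; moves with the cap.
- vial_3_rim (a point): Centre of the mouth of sample vial 3, 66 mm above the bench. White plastic flip-cap vial, 30 mm across, 64 mm tall with the cap shut, standing loose in one of the sockets (any order); the keeper plate keeps it down and from turning. Axes like the rack's.
- cap_3 (a joint): Angle of vial 3's cap, rad: 0 = fully shut, 2.0 = fully open, leaning away from the robot. White disc 30 mm across, 6 mm thick, tab reaching 36 mm from the hinge; top 72 mm above the bench when shut. Hinge axis along the rack's y, 16 mm to the rack's +x of the mouth's centre, at mouth height. Stiff: stays where left; about 1 N at the tab turns it.
- cap_3_tab (a point): Top of the thumb tab of vial 3's cap, 33 mm from the hinge; moves with the cap.
- vial_4_rim (a point): Centre of the mouth of sample vial 4, 66 mm above the bench. White plastic flip-cap vial, 30 mm across, 64 mm tall with the cap shut, standing loose in one of the sockets (any order); the keeper plate keeps it down and from turning. Axes like the rack's.
- cap_4 (a joint): Angle of vial 4's cap, rad: 0 = fully shut, 2.0 = fully open, leaning away from the robot. White disc 30 mm across, 6 mm thick, tab reaching 36 mm from the hinge; top 72 mm above the bench when shut. Hinge axis along the rack's y, 16 mm to the rack's +x of the mouth's centre, at mouth height. Stiff: stays where left; about 1 N at the tab turns it.
- cap_4_tab (a point): Top of the thumb tab of vial 4's cap, 33 mm from the hinge; moves with the cap.
- steel_weight: Small metal calibration weight with a knob, 29 mm across, 49 mm tall, standing behind the rack. Bystander. Origin at the centre of its underside.
- sample_jar: White jar with a yellow screw lid, 68 mm across, 73 mm tall, standing behind the rack. Bystander. Origin at the centre of its underside.
- tally_counter: Small round hand counter, 77 x 47 x 26 mm, lying in front of the rack. Bystander. Origin at the centre of its underside.
Things that resemble listed ones, but are neither listed nor needed, are in the scene too. Leave any orange look-alike of the part that bears vial_4_rim alone.

How it is judged:
By the outcome, as a careful person would: the job done as asked, in the order asked, and still so for the second after the job is handed in, while the arm keeps its last pose, push and grip.
It also fails if it takes over 48 s, if anything falls off the work surface, if the arm or the gripper's body presses on something with over 40 N, if the wrist force passes 120 N, or if a joint passes its speed limit or range.

### The arm

A 6-joint arm with a two-finger parallel gripper is mounted at the origin on a cart in front of the work surface, level with it; the furniture and walls round the work are solid. World frame = base frame: x ahead of the robot, y to its left, z up, the work surface at z = 0. Lengths are in m, angles in rad, forces in N, time in s.
With the tool pointing down it reaches from about 0.2 to 0.875 m from the base axis. Payload 3.4 kg.
Tool frame: the origin (TCP) lies at the very end of the fingers, on their centre line; the grasp point (between the pads) lies 19 mm behind it; z points along the fingers, x is the direction in which the jaws open and shut, and the axes are right-handed (so a half turn about z gives the same grasp; the last joint's range is limited). The gripper opens to 94 mm and grips with 3 to 60 N. Pads are 16 mm wide; open, the fingers measure 119 mm over their backs; the gripper's body (75 mm by 177 mm) begins 78 mm behind the grasp point.
Start: joints at [1.206, 0.276, 1.505, -0, 1.361, -0.121], TCP at [0.139, 0.558, 0.168] pointing down, gripper open.
Joint ranges: [-2.89, 2.89], [-0.75, 2.08], [0.22, 2.7], [-1.18, 4.32], [0.11, 2.71], [-2.7, 2.7]. Speed limits (rad/s): [2.57, 2.57, 3.14, 3.14, 3.14, 3.14].

### API

Orientations are given as a rotation vector (axis times angle).
In Python, from cell import bot gives the robot as it stands.
- The arm moves only by the tool step_arm, never from a script. Its argument "motion" is a list of rows, each an object with "claw": the finger opening in mm, from 0 to 94; "travel": the shift along the tool's x, y, z in mm, a list of three; "turn": the turn, a rotation vector about the tool's x, y, z in rad, a list of three. In form: [{"claw": claw, "travel": [dx, dy, dz], "turn": [rx, ry, rz]}, ...]. A call has 1 to 8 rows; each row shifts and turns the commanded pose from where the row before left it, along the tool's axes as they then stand; what a row does not reach is not made up. A row lasts 1/10 s, in which the tool goes at most 50 mm and 8.59 degrees, less where a joint would pass 70% of its speed; a pose out of reach is approached as far as the arm can. A call is refused whole if a number of a shift passes 50 or a number of a turn 0.15, either way. A call with a gripper value outside its range is refused whole. The fingers move at their own pace and stop on an object; the grip force is fixed at half the most. Time passes only in rows, so rows that do not move let the fingers close. It gives the time, the measured TCP pose, the force and the opening at its end, in the units of the state.
- bot.observe(): the state, without advancing time (a new reading comes with each control period).
- bot.read_camera(name): name is "scene" or "top" or "wrist"; returns the picture (400x640x3 uint8, red, green, blue); there is no depth.
- bot.get_calibration(name): a dict with "fx", "fy", "cx", "cy" (pixels), "rvec" (rotation vector, rad) and "tvec" (3), from world to camera coordinates, as OpenCV has them. Camera axes: x right, y down, z forward; pixel columns grow to the right and rows downward; lengths in m; the calibration is good to about 2 mm. A picture is of the moment at which its call begins: read the wrist's pose just before it. get_calibration takes no time and is no camera call; for the wrist camera it gives the pose at the moment of the call.
- bot.close_job(): hands the job in, once; it reports no verdict.
The state is a dict: "t": time; "joints": joint angles; "qvel": joint speeds; "joint_efforts": joint torques, N m; "position": TCP position; "ee_rot": TCP orientation; "force": force on the tool from outside, world axes, zero at the start; "moment": the same for the moment, N m; "gripper_width": finger opening in m.
Only numpy, scipy, OpenCV 4.12 (cv2) and the standard library are available. Lean on these libraries where they do the work, as an engineer would, in place of code of your own. Each camera call takes 0.05 s, during which the arm holds its last target. There are 200 camera calls.

## Working session

There is one attempt and no reset: what is moved stays moved. The work goes in short steps, Python scripts to look and compute and a tool call to move; the robot and the scene stay as the last step left them, time stands still between calls to the robot, and variables do not carry over. Pictures are saved under pics/ and viewed, about 8 in all and at most 12, crops included, and the job is handed in when it is done.

Besides the shell and the picture viewer there is one more tool, called after "Emit:" by a JSON object that holds its "api" and its "payload". step_arm: Moves the arm, as the interface text tells. Its arguments: {"type":"object","properties":{"motion":{"type":"array"}},"required":["motion"]}

```bash
mkdir -p pics; cat > h.py <<'E'
import numpy as np, cv2
from cell import bot
def proj(name,P):
    c=bot.get_calibration(name);K=np.array([[c['fx'],0,c['cx']],[0,c['fy'],c['cy']],[0,0,1]])
    return cv2.projectPoints(np.array(P,float).reshape(-1,3),np.array(c['rvec'],float),np.array(c['tvec'],float),K,None)[0].reshape(-1,2)
def back(name,uv,z):
    c=bot.get_calibration(name);R=cv2.Rodrigues(np.array(c['rvec'],float))[0];t=np.array(c['tvec'],float).ravel()
    d=R.T@np.array([(uv[0]-c['cx'])/c['fx'],(uv[1]-c['cy'])/c['fy'],1]);o=-R.T@t
    return o+d*(z-o[2])/d[2]
def snap(name,f,box=None,scale=1):
    im=bot.read_camera(name)[:,:,::-1]
    if box: im=im[box[1]:box[3],box[0]:box[2]]
    cv2.imwrite('pics/'+f,cv2.resize(np.ascontiguousarray(im),None,fx=scale,fy=scale,interpolation=cv2.INTER_CUBIC))
E
python3 - <<'E'
from h import *
s=bot.observe();print(s)
snap('top','top1.png',None,1.25);snap('scene','scene1.png',None,1.25)
E
```

```text
{'t': 0.0, 'joints': array([ 1.20598056e+00,  2.76592574e-01,  1.50609940e+00, -2.22082809e-05,
        1.36067767e+00, -1.20989010e-01]), 'qvel': array([-0.00148612, -0.00031767, -0.00059009, -0.00028431, -0.00024469,
       -0.00030385]), 'joint_efforts': array([-5.65393420e-04, -4.04583657e+01, -2.37219411e+01,  7.01979571e-02,
        3.46222334e-02, -1.48540162e-04]), 'position': array([0.13860215, 0.55741062, 0.16751961]), 'ee_rot': array([ 2.47436382e+00,  1.93422909e+00, -2.37220795e-03]), 'force': array([-0.15273604, -0.40606969,  0.00326049]), 'moment': array([-0.01569009, -0.00123193,  0.00456358]), 'gripper_width': 0.09410671588413924}
```

View pics/top1.png

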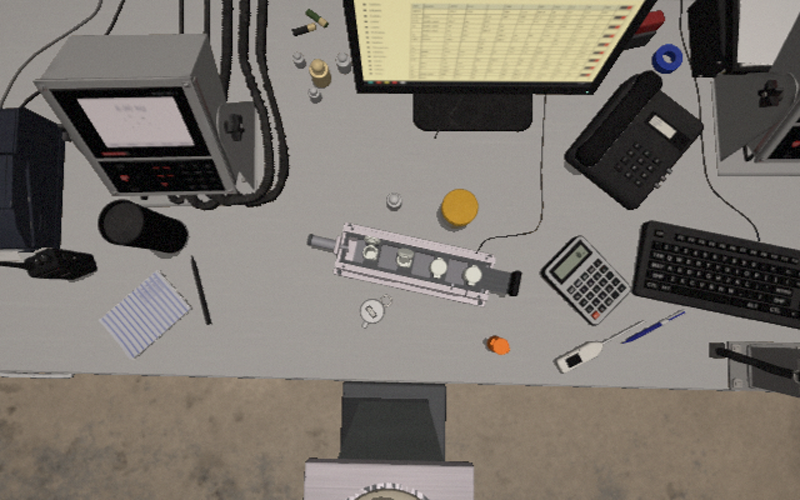

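View pics/scene1.png

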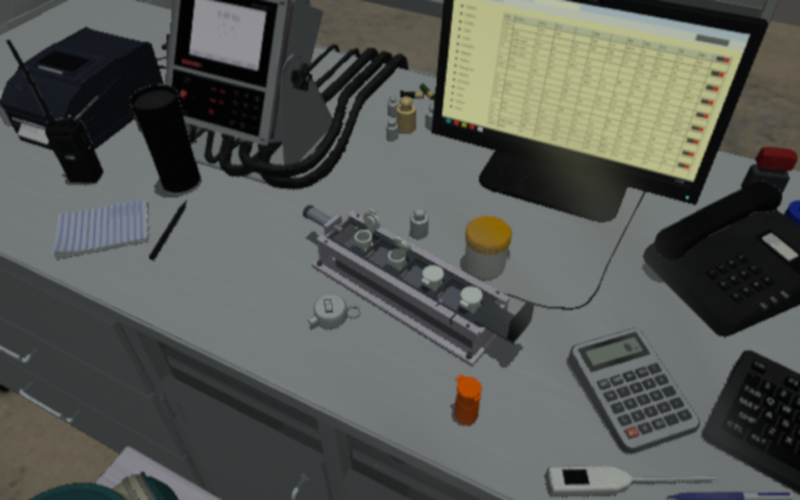

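The top view shows the rack at about (415,262), handle at (514,284), two open vials at (371,248) and (405,258), and two apparently shut at (438,267) and (472,274). The jar and the weight stand behind it, the counter in front. I'll zoom in next.

```bash
python3 - <<'E'
from h import *
a=bot.read_camera('top')[:,:,::-1][170:250,240:425]
b=bot.read_camera('scene')[:,:,::-1][160:290,240:430]
r=lambda i,s:cv2.resize(np.ascontiguousarray(i),None,fx=s,fy=s,interpolation=cv2.INTER_CUBIC)
cv2.imwrite('pics/a.png',r(a,4.3));cv2.imwrite('pics/b.png',r(b,4.2))
for uv in [(371,248),(405,258),(438,267),(472,274)]: print(back('top',np.array(uv)/1.25,.066))
print(back('top',np.array((514,284))/1.25,.09))
for n in('top','scene','wrist'):
  c=bot.get_calibration(n);R=cv2.Rodrigues(np.array(c['rvec'],float))[0];print(n,c['fx'],-R.T@np.array(c['tvec']).ravel(),R[2])
E
```

```text
[0.54994368 0.04326193 0.066     ]
[ 0.53332922 -0.01935596  0.066     ]
[ 0.51853318 -0.07995088  0.066     ]
[ 0.50746252 -0.14218701  0.066     ]
[ 0.49048251 -0.21343986  0.09      ]
top 397.70549165116023 [ 0.45868082 -0.01089938  0.97058818] [ 0.10178374 -0.00812795 -0.99477334]
scene 514.3514214895491 [-0.02842677 -0.32826503  0.73111487] [ 0.61502655  0.34000786 -0.71143306]
wrist 290.0256630923281 [0.06870132 0.57583814 0.38430162] [ 0.23963741 -0.06029293 -0.96898848]
```

View pics/a.png

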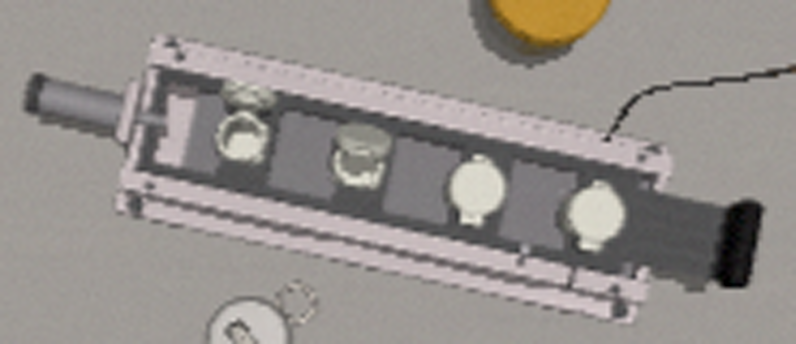

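View pics/b.png

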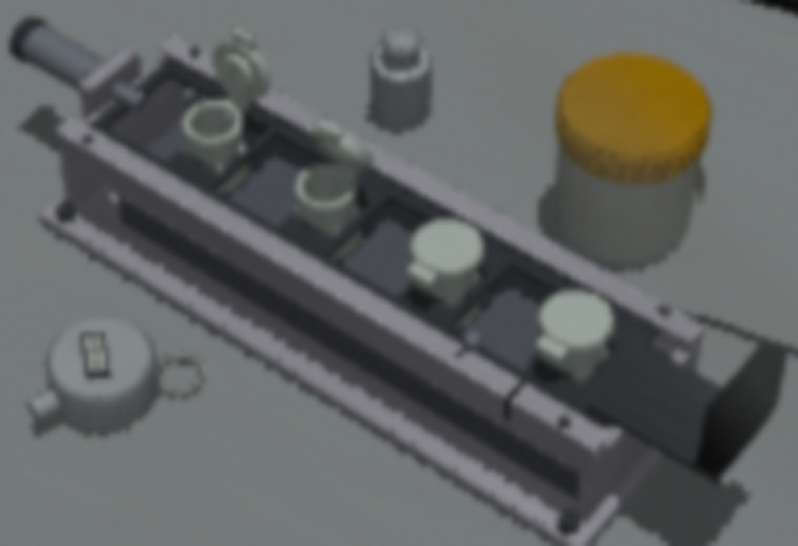

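```bash
cat >> h.py <<'E'
from scipy.optimize import least_squares
from scipy.spatial.transform import Rotation as Ro
def rack(p,P):
    P=np.array(P,float);c,s=np.cos(p[2]),np.sin(p[2])
    return np.c_[p[0]+c*P[:,0]-s*P[:,1],p[1]+s*P[:,0]+c*P[:,1],P[:,2]]
def rel(p,W):
    c,s=np.cos(p[2]),np.sin(p[2]);d=np.array(W[:2])-p[:2];return np.array([c*d[0]+s*d[1],-s*d[0]+c*d[1],W[2]])
E
python3 - <<'E'
from h import *
P=[(0,.096,.066),(0,.032,.066),(0,-.032,.072),(0,-.096,.072)]
a=np.array([(243,138),(361,160),(477,186),(596,211)])/4.3+[240,170]
b=np.array([(213,123),(326,187),(447,247),(575,320)])/4.2+[240,160]
for w in(0,1):
  f=lambda p:np.r_[(proj('top',rack(p,P))-a).ravel(),w*(proj('scene',rack(p,P))-b).ravel()]
  r=least_squares(f,[.53,-.05,-.225]);print(r.x,r.fun.round(1))
p=r.x
print('handle',rack(p,[(0,-.172,.092)]),(proj('top',rack(p,[(0,-.172,.092),(-.04,-.133,.056),(.04,-.133,.056)]))-[240,170])*4.3)
print((proj('scene',rack(p,[(0,-.172,.092),(-.04,-.133,.056),(.04,-.133,.056)]))-[240,160])*4.2)
s=bot.observe();R=Ro.from_rotvec(s['ee_rot']);print(R.as_matrix().round(3))
for k in(1,-1):
  yv=np.array([-np.sin(p[2]),np.cos(p[2]),0])*k;T=np.c_[yv,np.cross([0,0,-1],yv),[0,0,-1]]
  print(k,(R.inv()*Ro.from_matrix(T)).as_rotvec(),Ro.from_matrix(T).as_rotvec())
E
```

```text
[ 0.52484968 -0.04997629 -0.18159269] [-0.3 -0.3 -0.4  0.4  0.3 -0.   0.4  0.  -0.  -0.  -0.  -0.  -0.  -0.
  0.  -0. ]
[ 0.52393267 -0.05062434 -0.18823669] [-0.  -0.2 -0.1  0.7  0.6  0.5  0.6  0.7 -0.2 -0.5 -0.1 -0.4 -0.1 -0.7
  0.2 -0.6]
handle [[ 0.49174682 -0.21958608  0.092     ]] [[748.99482925 243.70357366]
 [647.00882951 303.62979093]
 [676.21474207 157.43413584]]
[[747.71738458 378.00687191]
 [594.59847538 452.01203824]
 [704.75357384 326.42970417]]
[[ 0.241  0.97  -0.   ]
 [ 0.97  -0.241 -0.001]
 [-0.001 -0.    -1.   ]]
1 [-0.0001399   0.00108165 -0.05555082] [2.42037952 2.00283982 0.        ]
-1 [1.66943777e-03 2.15926361e-04 3.08604137e+00] [ 2.00283982 -2.42037952 -0.        ]
```

Emit:
{"api": "step_arm", "payload": {"motion": [{"claw": 60,"travel": [-35,15,0],"turn": [0,0,-0.056]},{"claw": 20,"travel": [-35,30,0],"turn": [0,0,0]},{"claw": 0,"travel": [-30,38,0],"turn": [0,0,0]},{"claw": 0,"travel": [-30,38,0],"turn": [0,0,0]},{"claw": 0,"travel": [-30,38,0],"turn": [0,0,0]},{"claw": 0,"travel": [-30,38,0],"turn": [0,0,0]},{"claw": 0,"travel": [-30,38,0],"turn": [0,0,0]},{"claw": 0,"travel": [-30,38,0],"turn": [0,0,0]}]}}

```text
t: 1.0
position: [0.3591, 0.2594, 0.1685]
ee_rot: [-2.42, -2.004, -0.001]
force: [0.5, 0.8, -0.8]
gripper_width: 0.0333
```

Emit:
{"api": "step_arm", "payload": {"motion": [{"claw": 0,"travel": [-25,41,0],"turn": [0,0,0]},{"claw": 0,"travel": [-25,41,0],"turn": [0,0,0]},{"claw": 0,"travel": [-25,41,0],"turn": [0,0,0]},{"claw": 0,"travel": [-25,41,0],"turn": [0,0,0]},{"claw": 0,"travel": [-25,41,0],"turn": [0,0,0]},{"claw": 0,"travel": [-25,41,0],"turn": [0,0,0]},{"claw": 0,"travel": [-28,43,0],"turn": [0,0,0]},{"claw": 0,"travel": [0,0,0],"turn": [0,0,0]}]}}

```text
t: 1.8
position: [0.6124, 0.0282, 0.167]
ee_rot: [2.422, 1.996, 0.0]
force: [0.3, 1.5, -1.0]
gripper_width: 0.0008
```

```bash
python3 - <<'E'
from h import *
p=np.array([.5239,-.0506,-.188])
s=bot.observe();print(rel(p,s['position']).round(4),s['t'],s['gripper_width'])
im=np.ascontiguousarray(bot.read_camera('wrist')[:,:,::-1])
P=[(0,.096,.066),(0,.032,.066),(0,-.032,.072),(0,-.096,.072),(-.04,-.133,.056),(.04,-.133,.056)]
print(proj('wrist',rack(p,P)).round(1))
cv2.imwrite('pics/w1.png',cv2.resize(im,None,fx=1.25,fy=1.25))
E
```

```text
[0.0722 0.094  0.167 ] 1.8 0.0008235020803955596
[[317.7 130.8]
 [257.6 131. ]
 [195.1 131.2]
 [133.9 131.3]
 [102.4  92.6]
 [115.6 167.6]]
```

View pics/w1.png

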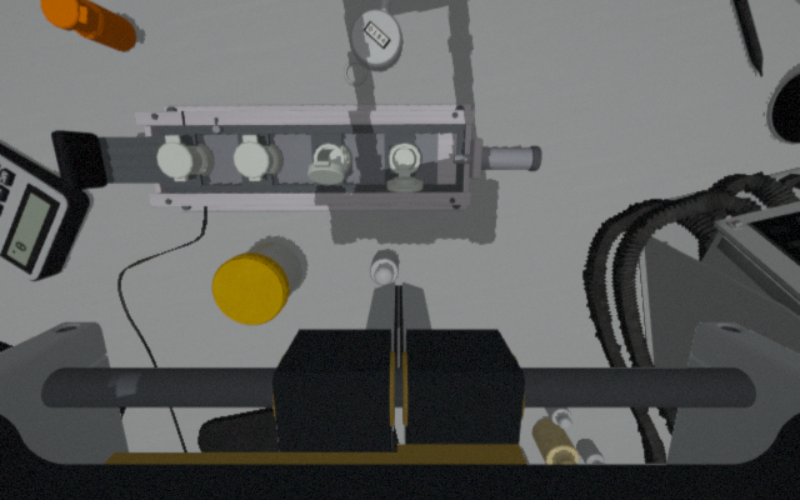

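The wrist view shows caps open at (404,180) and (328,172) and flat, shut caps at (254,158) and (178,158). That is a few px off my prediction, which is fine for pressing. I'll go down behind cap 1 and sweep it over.

Emit:
{"api": "step_arm", "payload": {"motion": [{"claw": 0,"travel": [2,0,40],"turn": [0,0,0]},{"claw": 0,"travel": [0,0,40],"turn": [0,0,0]},{"claw": 0,"travel": [0,-10,4],"turn": [0,0,0]},{"claw": 0,"travel": [0,-10,0],"turn": [0,0,0]},{"claw": 0,"travel": [0,-10,0],"turn": [0,0,0]},{"claw": 0,"travel": [0,-10,0],"turn": [0,0,0]},{"claw": 0,"travel": [0,-10,0],"turn": [0,0,0]},{"claw": 0,"travel": [0,-10,0],"turn": [0,0,0]}]}}

```text
t: 2.65
position: [0.5491, 0.0466, 0.0856]
ee_rot: [2.419, 2.003, 0.003]
force: [-0.4, -0.2, -0.2]
gripper_width: 0.0005
```

Emit:
{"api": "step_arm", "payload": {"motion": [{"claw": 0,"travel": [0,-10,0],"turn": [0,0,0]},{"claw": 0,"travel": [0,-8,0],"turn": [0,0,0]},{"claw": 0,"travel": [0,0,4],"turn": [0,0,0]},{"claw": 0,"travel": [0,0,4],"turn": [0,0,0]},{"claw": 0,"travel": [0,0,2],"turn": [0,0,0]}]}}

```text
t: 3.15
position: [0.5319, 0.0496, 0.0737]
ee_rot: [-2.42, -2.003, 0.0]
force: [-0.4, 0.0, -0.6]
gripper_width: 0.0007
```

Emit:
{"api": "step_arm", "payload": {"motion": [{"claw": 0,"travel": [0,0,1],"turn": [0,0,0]},{"claw": 0,"travel": [0,0,1],"turn": [0,0,0]},{"claw": 0,"travel": [0,0,0],"turn": [0,0,0]}]}}

```text
t: 3.45
position: [0.5319, 0.0496, 0.0721]
ee_rot: [-2.42, -2.003, 0.0]
force: [-0.2, -0.0, 0.4]
gripper_width: 0.0005
```

Emit:
{"api": "step_arm", "payload": {"motion": [{"claw": 0,"travel": [0,0,1],"turn": [0,0,0]},{"claw": 0,"travel": [0,0,0],"turn": [0,0,0]}]}}

```text
t: 3.65
position: [0.5317, 0.0497, 0.0713]
ee_rot: [-2.42, -2.003, 0.0]
force: [-0.3, -0.6, 1.0]
gripper_width: 0.0002
```

Emit:
{"api": "step_arm", "payload": {"motion": [{"claw": 0,"travel": [0,0,1],"turn": [0,0,0]},{"claw": 0,"travel": [0,0,0],"turn": [0,0,0]}]}}

```text
t: 3.85
position: [0.5316, 0.0497, 0.0703]
ee_rot: [-2.42, -2.003, 0.0]
force: [0.3, 0.3, 0.4]
gripper_width: -0.0001
```

Emit:
{"api": "step_arm", "payload": {"motion": [{"claw": 0,"travel": [0,0,1],"turn": [0,0,0]},{"claw": 0,"travel": [0,0,0],"turn": [0,0,0]}]}}

```text
t: 4.05
position: [0.5316, 0.0497, 0.0693]
ee_rot: [-2.42, -2.003, 0.0]
force: [0.0, 0.2, -0.4]
gripper_width: 0.0007
```

```bash
python3 - <<'E'
from h import *
print(bot.observe()['force'],bot.observe()['position'])
snap('scene','s2.png',(240,130,430,260),4.2)
E
```

```text
[ 0.03845154  0.19827627 -0.40046937] [0.53164513 0.04968536 0.06928297]
```

View pics/s2.png

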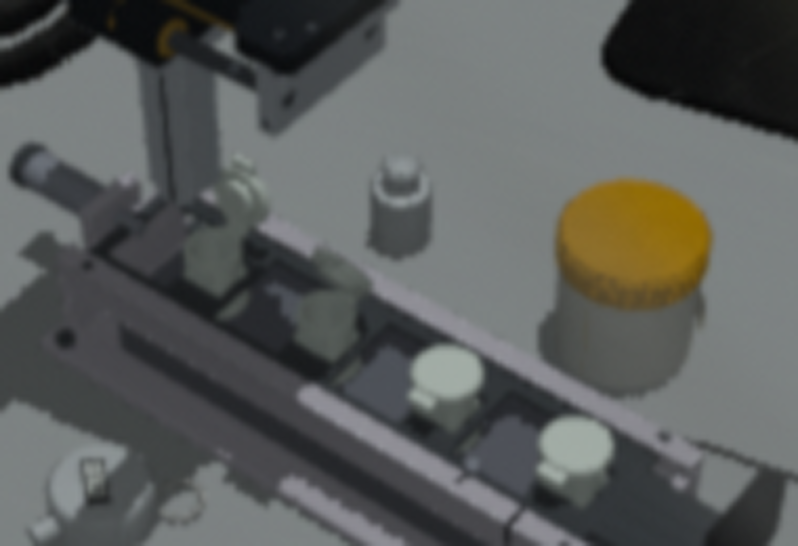

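```bash
python3 - <<'E'
from h import *
p=np.array([.5239,-.0506,-.188])
s=bot.observe();T=s['position'];print(rel(p,T), 'wristproj',proj('wrist',T))
print((proj('scene',[T,T+[0,0,.03]])-[240,130])*4.2)
print((proj('scene',rack(p,[(0,.096,.066),(0,.032,.066),(0,-.032,.072),(0,-.096,.072)]))-[240,130])*4.2)
# surfaces candidates: where is pixel (185,200) at z .069
print(rel(p,back('scene',np.array([180,200])/4.2+[240,130],.07)))
snap('wrist','w2.png',None,1.25)
E
```

```text
[-0.01109452  0.09997551  0.06932574] wristproj [[317.64003276 222.48014929]]
[[188.00983414 251.85818706]
 [183.65575545 201.84661398]]
[[211.91438699 247.12452094]
 [325.36413427 311.5185429 ]
 [446.45118608 370.28976099]
 [575.88263851 443.42226091]]
[0.01106994 0.12416184 0.07      ]
```

View pics/w2.png

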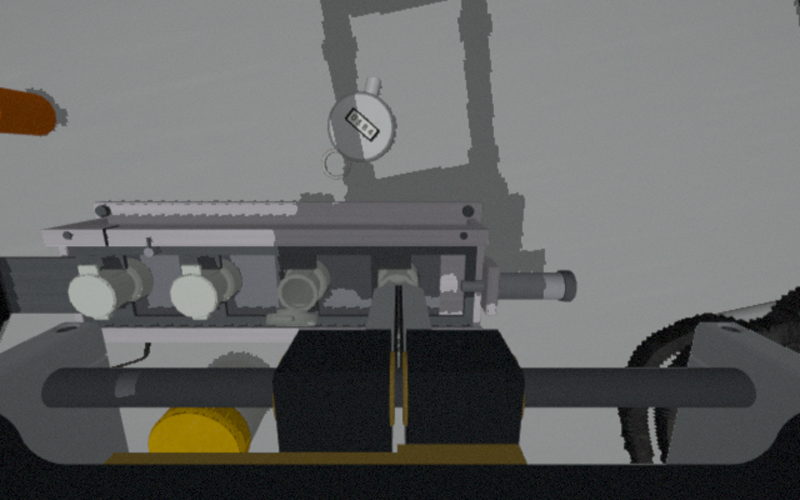

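The scene shows the finger end at about (180,200) and cap 1 still open at (240,190), so the fingers seem to have missed the cap. I'll look closer before moving.

```bash
python3 - <<'E'
from h import *
T=bot.observe()['position']
o=[]
for n,(x,y) in(('scene',(255,140)),('top',(255,160))):
  im=bot.read_camera(n)[:,:,::-1][y:y+70,x:x+50]
  im=(255*(im/255.)**.6).astype(np.uint8)
  im=cv2.resize(np.ascontiguousarray(im),None,fx=8,fy=8,interpolation=cv2.INTER_CUBIC)
  for k in(0,.03):
    u=(proj(n,T+[0,0,k])[0]-[x,y])*8; cv2.circle(im,(int(u[0]),int(u[1])),4,(0,0,255) if k==0 else (0,255,0),1)
  o.append(im)
cv2.imwrite('pics/c.png',np.hstack(o))
E
```

```text
(no output)
```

View pics/c.png

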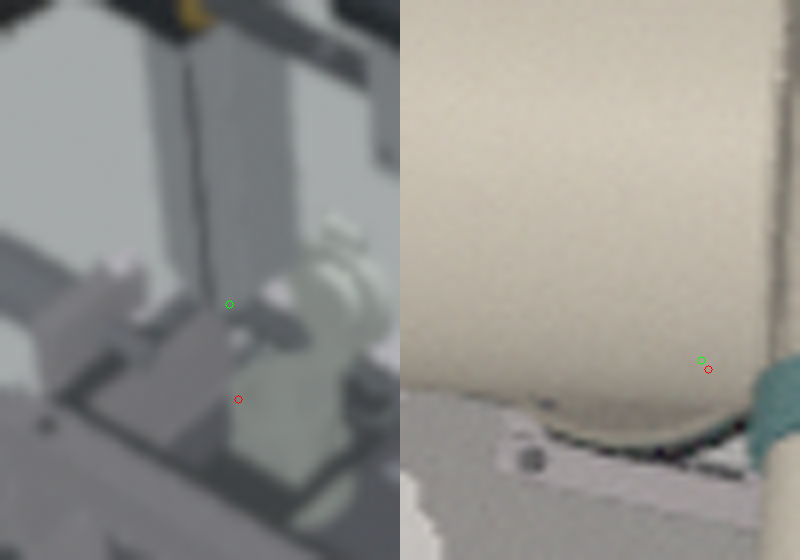

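```bash
python3 - <<'E'
from h import *
p=np.array([.5239,-.0506,-.188])
s=bot.observe();T=s['position'];R=Ro.from_rotvec(s['ee_rot'])
print(s['joints'],R.as_matrix()[:,2])
for q in [(0,0,0),(0,-.008,0),(0,.008,0),(0,-.008,-.02),(0,-.008,-.03),(0,-.008,-.04)]: print(q,proj('wrist',T+R.apply(q)))
print(proj('wrist',rack(p,[(0,.032,.066),(0,-.032,.072),(0,-.096,.072),(-.04,-.133,.056),(.04,-.133,.056)])))
c=bot.get_calibration('wrist');Rc=cv2.Rodrigues(np.array(c['rvec'],float))[0];o=-Rc.T@np.array(c['tvec']).ravel()
print('cam in tool',R.inv().apply(o-T),R.inv().apply(Rc[2]))
# solve camera pose from wrist image w2
P=rack(p,[(0,.032,.066),(0,-.032,.072),(0,-.096,.072)]);uv=np.array([(298,290),(199,292),(95,293)])/1.25
K=np.array([[c['fx'],0,c['cx']],[0,c['fy'],c['cy']],[0,0,1]])
f=lambda d:(cv2.projectPoints(P+d,np.array(c['rvec'],float),np.array(c['tvec'],float),K,None)[0].reshape(-1,2)-uv).ravel()
r=least_squares(f,[0,0,0]);print('shift scene',r.x,r.fun)
E
```

```text
[-3.72042946e-02  2.90735855e-01  1.74634100e+00  1.00762163e-04
  1.10448041e+00 -1.42029771e+00] [ 3.87176879e-05  8.86250544e-05 -9.99999995e-01]
(0, 0, 0) [[317.64587012 222.42123279]]
(0, -0.008, 0) [[317.64813175 212.64126127]]
(0, 0.008, 0) [[317.64364747 232.03266334]]
(0, -0.008, -0.02) [[317.57250423 220.65346186]]
(0, -0.008, -0.03) [[317.52909807 225.25203714]]
(0, -0.008, -0.04) [[317.48119035 230.32752161]]
[[233.22373075 234.05030344]
 [149.52782758 236.68848295]
 [ 67.98547147 236.60338169]
 [ 28.04870179 182.60536847]
 [ 50.64409774 272.90785604]]
cam in tool [ 0.00056776 -0.07227396 -0.21644688] [3.11254294e-04 2.47270216e-01 9.68946512e-01]
shift scene [ 0.00019728  0.00397711 -0.00402906] [ 0.99728758 -0.33142746 -1.97979238  0.60366906  1.00692934 -0.28036555]
```

Both views agree that the visible fingertips end about 30 mm short of the reported TCP, which is why they passed over the cap. I'll go back behind cap 1 and come down lower, watching the force.

Emit:
{"api": "step_arm", "payload": {"motion": [{"claw": 0,"travel": [0,0,-30],"turn": [0,0,0]},{"claw": 0,"travel": [-2,36,0],"turn": [0,0,0]},{"claw": 0,"travel": [-2,35,0],"turn": [0,0,0]},{"claw": 0,"travel": [0,0,25],"turn": [0,0,0]},{"claw": 0,"travel": [0,0,15],"turn": [0,0,0]},{"claw": 0,"travel": [0,0,5],"turn": [0,0,0]},{"claw": 0,"travel": [0,0,0],"turn": [0,0,0]}]}}

```text
t: 4.95
position: [0.6001, 0.0325, 0.0536]
ee_rot: [-2.419, -2.003, 0.002]
force: [0.1, -0.7, 0.2]
gripper_width: 0.0006
```

Emit:
{"api": "step_arm", "payload": {"motion": [{"claw": 0,"travel": [0,-7,0],"turn": [0,0,0]},{"claw": 0,"travel": [0,-5,0],"turn": [0,0,0]},{"claw": 0,"travel": [0,-4,0],"turn": [0,0,0]}]}}

```text
t: 5.25
position: [0.5847, 0.0357, 0.0553]
ee_rot: [2.419, 2.003, 0.002]
force: [-0.0, -0.0, 0.2]
gripper_width: 0.0001
```

Emit:
{"api": "step_arm", "payload": {"motion": [{"claw": 0,"travel": [0,-4,0],"turn": [0,0,0]},{"claw": 0,"travel": [0,-4,0],"turn": [0,0,0]},{"claw": 0,"travel": [0,-4,0],"turn": [0,0,0]}]}}

```text
t: 5.55
position: [0.5734, 0.0378, 0.0547]
ee_rot: [2.419, 2.003, 0.001]
force: [0.7, -0.5, 0.4]
gripper_width: 0.0006
```

Emit:
{"api": "step_arm", "payload": {"motion": [{"claw": 0,"travel": [0,-4,0],"turn": [0,0,0]},{"claw": 0,"travel": [0,-4,0],"turn": [0,0,0]},{"claw": 0,"travel": [0,-4,0],"turn": [0,0,0]}]}}

```text
t: 5.85
position: [0.5614, 0.04, 0.0545]
ee_rot: [2.42, 2.003, 0.001]
force: [1.1, 0.2, -0.9]
gripper_width: 0.0009
```

Emit:
{"api": "step_arm", "payload": {"motion": [{"claw": 0,"travel": [0,-6,0],"turn": [0,0,0]},{"claw": 0,"travel": [0,-6,0],"turn": [0,0,0]},{"claw": 0,"travel": [0,-6,0],"turn": [0,0,0]},{"claw": 0,"travel": [0,-5,0],"turn": [0,0,0]},{"claw": 0,"travel": [0,-5,0],"turn": [0,0,0]},{"claw": 0,"travel": [0,0,3],"turn": [0,0,0]},{"claw": 0,"travel": [0,0,2],"turn": [0,0,0]},{"claw": 0,"travel": [0,0,0],"turn": [0,0,0]}]}}

```text
t: 6.65
position: [0.5334, 0.0453, 0.0489]
ee_rot: [-2.419, -2.003, 0.001]
force: [-0.8, -0.3, 0.4]
gripper_width: 0.0003
```

Emit:
{"api": "step_arm", "payload": {"motion": [{"claw": 0,"travel": [0,0,2],"turn": [0,0,0]},{"claw": 0,"travel": [0,0,2],"turn": [0,0,0]},{"claw": 0,"travel": [0,0,0],"turn": [0,0,0]}]}}

```text
t: 6.95
position: [0.5339, 0.0452, 0.045]
ee_rot: [-2.42, -2.003, 0.0]
force: [-0.5, -0.3, -0.2]
gripper_width: 0.0004
```

Emit:
{"api": "step_arm", "payload": {"motion": [{"claw": 0,"travel": [0,0,1.5],"turn": [0,0,0]},{"claw": 0,"travel": [0,0,1.5],"turn": [0,0,0]},{"claw": 0,"travel": [0,0,0],"turn": [0,0,0]}]}}

```text
t: 7.25
position: [0.5339, 0.0452, 0.0421]
ee_rot: [-2.42, -2.003, 0.0]
force: [-0.4, 0.4, 0.2]
gripper_width: 0.0
```

Emit:
{"api": "step_arm", "payload": {"motion": [{"claw": 0,"travel": [0,0,1],"turn": [0,0,0]},{"claw": 0,"travel": [0,0,1],"turn": [0,0,0]},{"claw": 0,"travel": [0,0,0],"turn": [0,0,0]}]}}

```text
t: 7.55
position: [0.5339, 0.0452, 0.0402]
ee_rot: [-2.42, -2.003, -0.0]
force: [-1.0, -0.2, 0.2]
gripper_width: 0.0006
```

```bash
python3 - <<'E'
from h import *
snap('scene','s3.png',(250,140,330,210),8)
T=bot.observe()['position']
for k in(0,.03,.035): print((proj('scene',T+[0,0,k])[0]-[250,140])*8)
E
```

```text
[307.39844624 487.87047313]
[299.94857224 396.68222195]
[298.67401745 381.08136455]
```

View pics/s3.png

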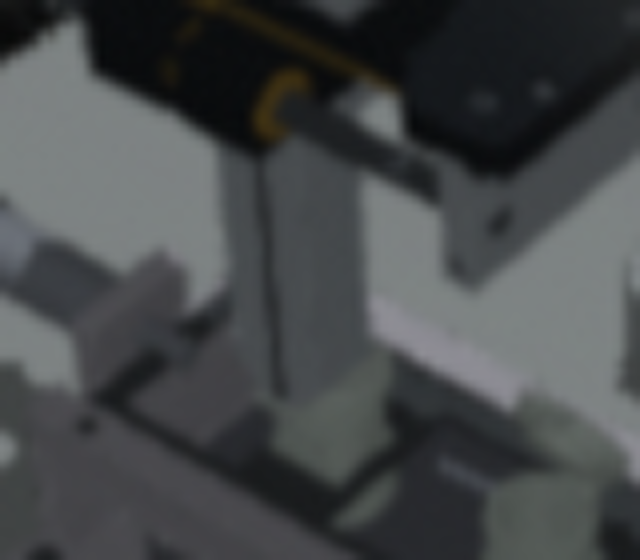

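Cap 1 has folded over, and the fingertip bottom at (285,400) sits just above it. I'll keep pressing until the force rises.

Emit:
{"api": "step_arm", "payload": {"motion": [{"claw": 0,"travel": [0,0,1],"turn": [0,0,0]},{"claw": 0,"travel": [0,0,1],"turn": [0,0,0]},{"claw": 0,"travel": [0,0,0],"turn": [0,0,0]}]}}

```text
t: 7.9
position: [0.5339, 0.0452, 0.0382]
ee_rot: [-2.42, -2.003, 0.0]
force: [-0.0, 0.1, 0.0]
gripper_width: 0.0006
```

Emit:
{"api": "step_arm", "payload": {"motion": [{"claw": 0,"travel": [0,0,1],"turn": [0,0,0]},{"claw": 0,"travel": [0,0,0],"turn": [0,0,0]}]}}

```text
t: 8.1
position: [0.534, 0.0452, 0.0373]
ee_rot: [-2.42, -2.003, -0.0]
force: [0.9, -0.5, -0.9]
gripper_width: 0.0003
```

Emit:
{"api": "step_arm", "payload": {"motion": [{"claw": 0,"travel": [0,0,1],"turn": [0,0,0]},{"claw": 0,"travel": [0,0,0],"turn": [0,0,0]}]}}

```text
t: 8.3
position: [0.534, 0.0452, 0.0363]
ee_rot: [-2.42, -2.003, -0.0]
force: [-0.5, -0.5, -0.2]
gripper_width: 0.0007
```

Emit:
{"api": "step_arm", "payload": {"motion": [{"claw": 0,"travel": [0,0,1],"turn": [0,0,0]},{"claw": 0,"travel": [0,0,0],"turn": [0,0,0]}]}}

```text
t: 8.5
position: [0.534, 0.0452, 0.0352]
ee_rot: [2.42, 2.003, 0.0]
force: [0.2, -0.5, -0.3]
gripper_width: 0.0003
```

Emit:
{"api": "step_arm", "payload": {"motion": [{"claw": 0,"travel": [0,0,1],"turn": [0,0,0]},{"claw": 0,"travel": [0,0,0],"turn": [0,0,0]}]}}

```text
t: 8.7
position: [0.5341, 0.0452, 0.0351]
ee_rot: [2.42, 2.003, 0.001]
force: [-2.1, 0.7, 5.2]
gripper_width: 0.0008
```

Emit:
{"api": "step_arm", "payload": {"motion": [{"claw": 0,"travel": [0,0,1],"turn": [0,0,0]},{"claw": 0,"travel": [0,0,0],"turn": [0,0,0]}]}}

```text
t: 8.9
position: [0.5341, 0.0452, 0.0349]
ee_rot: [2.419, 2.003, 0.001]
force: [-3.0, -0.3, 10.4]
gripper_width: 0.0005
```

Emit:
{"api": "step_arm", "payload": {"motion": [{"claw": 0,"travel": [0,0,1],"turn": [0,0,0]},{"claw": 0,"travel": [0,0,0],"turn": [0,0,0]}]}}

```text
t: 9.1
position: [0.5342, 0.0452, 0.0348]
ee_rot: [2.419, 2.003, 0.002]
force: [-4.3, -0.5, 16.1]
gripper_width: 0.0004
```

Cap 1 hit a hard stop at TCP z=0.035, so the true tip is about 37 mm short of the reported TCP. Cap 2 next, the same way.

Emit:
{"api": "step_arm", "payload": {"motion": [{"claw": 0,"travel": [0,0,-48],"turn": [0,0,0]},{"claw": 0,"travel": [-32,34,0],"turn": [0,0,0]},{"claw": 0,"travel": [-32,34,0],"turn": [0,0,0]},{"claw": 0,"travel": [0,0,33],"turn": [0,0,0]},{"claw": 0,"travel": [0,-8,0],"turn": [0,0,0]},{"claw": 0,"travel": [0,-8,0],"turn": [0,0,0]},{"claw": 0,"travel": [0,-8,0],"turn": [0,0,0]},{"claw": 0,"travel": [0,-8,0],"turn": [0,0,0]}]}}

```text
t: 9.9
position: [0.5567, -0.0236, 0.0485]
ee_rot: [2.418, 2.004, 0.002]
force: [1.3, 0.6, -0.7]
gripper_width: 0.0002
```

Emit:
{"api": "step_arm", "payload": {"motion": [{"claw": 0,"travel": [0,-7,0],"turn": [0,0,0]},{"claw": 0,"travel": [0,-7,0],"turn": [0,0,0]},{"claw": 0,"travel": [0,-7,0],"turn": [0,0,0]},{"claw": 0,"travel": [0,-7,0],"turn": [0,0,0]},{"claw": 0,"travel": [0,-7,0],"turn": [0,0,0]},{"claw": 0,"travel": [0,0,5],"turn": [0,0,0]},{"claw": 0,"travel": [0,0,5],"turn": [0,0,0]},{"claw": 0,"travel": [0,0,0],"turn": [0,0,0]}]}}

```text
t: 10.7
position: [0.5223, -0.0178, 0.0363]
ee_rot: [-2.419, -2.002, 0.002]
force: [-0.2, -0.3, 0.3]
gripper_width: 0.0005
```

Emit:
{"api": "step_arm", "payload": {"motion": [{"claw": 0,"travel": [0,0,2],"turn": [0,0,0]},{"claw": 0,"travel": [0,0,1],"turn": [0,0,0]},{"claw": 0,"travel": [0,0,0],"turn": [0,0,0]}]}}

```text
t: 11.0
position: [0.5231, -0.018, 0.035]
ee_rot: [-2.42, -2.003, 0.0]
force: [-2.4, 0.1, 6.6]
gripper_width: 0.0006
```

Emit:
{"api": "step_arm", "payload": {"motion": [{"claw": 0,"travel": [0,0,1],"turn": [0,0,0]},{"claw": 0,"travel": [0,0,1],"turn": [0,0,0]},{"claw": 0,"travel": [0,0,0],"turn": [0,0,0]}]}}

```text
t: 11.3
position: [0.5232, -0.018, 0.0348]
ee_rot: [2.419, 2.003, 0.001]
force: [-5.2, 0.8, 17.2]
gripper_width: 0.0006
```

Emit:
{"api": "step_arm", "payload": {"motion": [{"claw": 0,"travel": [0,0,-48],"turn": [0,0,0]},{"claw": 36,"travel": [0,0,-40],"turn": [0,0,0]},{"claw": 36,"travel": [-41,1,0],"turn": [0,0,0]},{"claw": 36,"travel": [-41,1,0],"turn": [0,0,0]},{"claw": 36,"travel": [-41,1,0],"turn": [0,0,0]},{"claw": 36,"travel": [-41,2,0],"turn": [0,0,0]},{"claw": 36,"travel": [-40,2,0],"turn": [0,0,0]},{"claw": 36,"travel": [0,0,0],"turn": [0,0,0]}]}}

```text
t: 12.1
position: [0.4917, -0.2246, 0.1201]
ee_rot: [2.423, 1.996, -0.002]
force: [0.2, 0.8, 0.1]
gripper_width: 0.0361
```

```bash
python3 - <<'E'
from h import *
p=np.array([.5239,-.0506,-.188])
s=bot.observe();T=s['position'];print(rel(p,T),s['gripper_width'])
a=bot.read_camera('wrist')[:,:,::-1][100:330,200:560]
b=bot.read_camera('scene')[:,:,::-1][140:300,240:430]
r=lambda i,s:cv2.resize(np.ascontiguousarray(i),None,fx=s,fy=s,interpolation=cv2.INTER_CUBIC)
A=r(a,1.4);B=r(b,1.8);o=np.zeros((A.shape[0]+B.shape[0],max(A.shape[1],B.shape[1]),3),np.uint8);o[:A.shape[0],:A.shape[1]]=A;o[A.shape[0]:,:B.shape[1]]=B;print(o.shape)
cv2.imwrite('pics/d.png',o)
print((proj('wrist',rack(p,[(0,-.172,.092),(0,-.178,.092),(0,-.166,.092)]))-[200,100])*1.4,(proj('wrist',T-[0,0,-.037])-[200,100])*1.4)
E
```

```text
[ 0.0008867  -0.17699181  0.1200966 ] 0.03611835805295785
(610, 504, 3)
[[165.7059365  157.39238091]
 [156.13968759 157.40572153]
 [175.27185242 157.37904075]] [[155.23222174 198.2878543 ]]
```

View pics/d.png

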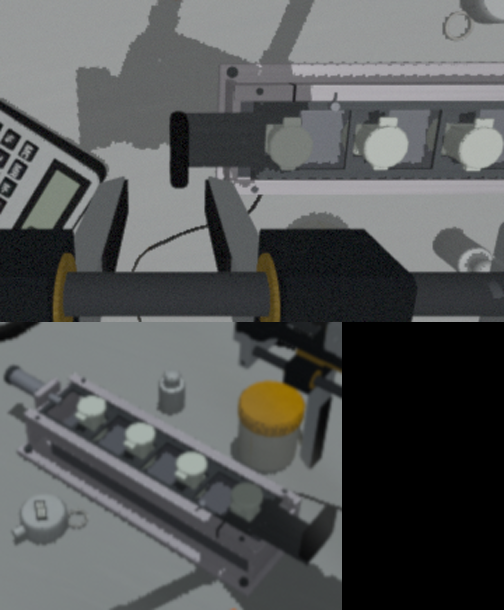

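All four caps look shut in both views. The handle is at (179,150) in the wrist view, between the fingers once the arm settles. I'll descend to a true tip height of about 60 mm.

Emit:
{"api": "step_arm", "payload": {"motion": [{"claw": 36,"travel": [0,0,25],"turn": [0,0,0]},{"claw": 36,"travel": [0,0,15],"turn": [0,0,0]},{"claw": 36,"travel": [0,0,0],"turn": [0,0,0]}]}}

```text
t: 12.5
position: [0.4902, -0.2169, 0.0783]
ee_rot: [-2.414, -2.002, 0.002]
force: [0.4, -0.8, 0.3]
gripper_width: 0.0355
```

```bash
python3 - <<'E'
from h import *
p=np.array([.5239,-.0506,-.188])
s=bot.observe();T=s['position'];print(rel(p,T),s['force'])
im=bot.read_camera('wrist')[:,:,::-1].astype(int).sum(2)
# dark handle columns on rows around predicted handle top
u=proj('wrist',rack(p,[(-.012,-.172,.092),(0,-.172,.092),(.01,-.172,.092)]));print(u)
c=bot.get_calibration('wrist')
for row in u[:,1].astype(int):
  print(row,im[row,260:380:2])
E
```

```text
[-0.00198246 -0.16970478  0.0783009 ] [ 0.39674897 -0.77555431  0.27489453]
[[315.30207664 213.32490103]
 [315.30078191 228.80239978]
 [315.29972962 241.38170793]]
213 [301 290 297 302 294 293 294 306 334 299 300 304 309 305 291 301 302 299
 300 300 301 291 300 295 303 300  98  31  56  49  18  60  52  60 140 155
 160 159 151 147 139 145 157 144 152 147 141 156 145 139 152 154 148 157
 165 146 161 160 153 149]
228 [339 457 461 460 466 458 461 449 440 377 315 292 277 277 248 234 447 466
 464 468 464 461 460 461 464 454 137  33  34  58  41  52  64  40 159 142
 147 154 150 166 156 163 149 121 133 274 279 281 266 248 190 164 145 152
 142 158 154 149 150 146]
241 [ 52 272 446 296 279 282 279 281 274 270 279 278 243  56  48  76 443 463
 458 458 464 459 459 461 464 455 140  20  63  41  58  15  40  87 442 459
 459 462 465 462 463 467 457 227  45  79 147 278 278 271 277 275 272 278
 275 280 226 207 207 207]
```

The handle is centred between the fingers to within about 1 mm. Descending.

Emit:
{"api": "step_arm", "payload": {"motion": [{"claw": 36,"travel": [0,0,20],"turn": [0,0,0]},{"claw": 36,"travel": [0,0,15],"turn": [0,0,0]},{"claw": 36,"travel": [0,0,10],"turn": [0,0,0]},{"claw": 36,"travel": [0,0,5],"turn": [0,0,0]},{"claw": 36,"travel": [0,0,0],"turn": [0,0,0]}]}}

```text
t: 13.05
position: [0.4918, -0.2192, 0.0303]
ee_rot: [-2.419, -2.004, -0.0]
force: [0.9, -0.1, -0.6]
gripper_width: 0.0358
```

Emit:
{"api": "step_arm", "payload": {"motion": [{"claw": 36,"travel": [0,0,4],"turn": [0,0,0]},{"claw": 5,"travel": [0,0,0],"turn": [0,0,0]},{"claw": 5,"travel": [0,0,0],"turn": [0,0,0]},{"claw": 5,"travel": [0,0,0],"turn": [0,0,0]},{"claw": 5,"travel": [0,0,0],"turn": [0,0,0]}]}}

```text
t: 13.55
position: [0.4924, -0.2176, 0.0266]
ee_rot: [-2.42, -2.0, -0.005]
force: [1.7, 6.4, 1.4]
gripper_width: 0.012
```

Emit:
{"api": "step_arm", "payload": {"motion": [{"claw": 5,"travel": [-3,0,0],"turn": [0,0,0]},{"claw": 5,"travel": [-4,0,0],"turn": [0,0,0]},{"claw": 5,"travel": [-4,0,0],"turn": [0,0,0]},{"claw": 5,"travel": [-4,0,0],"turn": [0,0,0]},{"claw": 5,"travel": [-4,0,0],"turn": [0,0,0]},{"claw": 5,"travel": [-4,0,0],"turn": [0,0,0]},{"claw": 5,"travel": [-4,0,0],"turn": [0,0,0]},{"claw": 5,"travel": [0,0,0],"turn": [0,0,0]}]}}

```text
t: 14.35
position: [0.4876, -0.2424, 0.0266]
ee_rot: [-2.419, -1.998, -0.009]
force: [3.1, 9.5, 3.2]
gripper_width: 0.0119
```

```bash
python3 - <<'E'
from h import *
p=np.array([.5239,-.0506,-.188])
s=bot.observe();T=s['position'];print(rel(p,T),s['force'],s['gripper_width'])
a=bot.read_camera('wrist')[:,:,::-1]
u=proj('wrist',rack(p,[(-.034,-.096,.056),(-.034,-.128,.056)]));print(u)
x0,y0=int(u[1,0])-40,int(u[:,1].mean())-45;x0=max(x0,0);y0=max(y0,0)
o=cv2.resize(np.ascontiguousarray(a[y0:y0+100,x0:x0+130]),None,fx=6,fy=6,interpolation=cv2.INTER_CUBIC);print(x0,y0,o.shape)
cv2.imwrite('pics/e.png',o);np.save('e.npy',a)
E
```

```text
[ 0.00022686 -0.19519047  0.0266001 ] [3.13384987 9.47185617 3.15898785] 0.011881810870180516
[[467.94378215 186.86608008]
 [419.53160451 186.97244909]]
379 141 (600, 780, 3)
```

View pics/e.png

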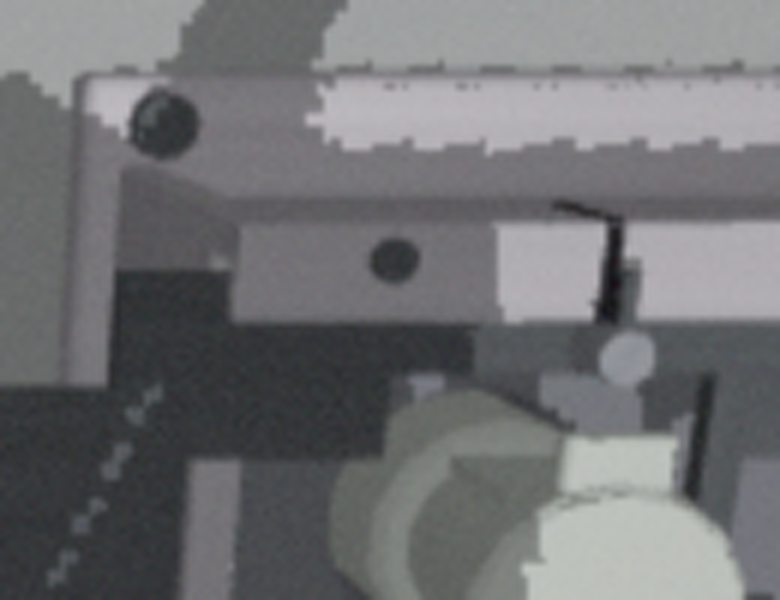

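The wrist view shows the release line at about column 611 and the pointer blade at about 632 (roughly 9 px/mm, with a little parallax). That leaves about 2 mm to go.

Emit:
{"api": "step_arm", "payload": {"motion": [{"claw": 5,"travel": [-1,0,0],"turn": [0,0,0]},{"claw": 5,"travel": [-1,0,0],"turn": [0,0,0]},{"claw": 5,"travel": [0,0,0],"turn": [0,0,0]},{"claw": 5,"travel": [0,0,0],"turn": [0,0,0]},{"claw": 5,"travel": [0,0,0],"turn": [0,0,0]}]}}

```text
t: 14.9
position: [0.4874, -0.2438, 0.0266]
ee_rot: [-2.419, -1.999, -0.009]
force: [4.1, 11.1, 2.6]
gripper_width: 0.0119
```

```bash
python3 - <<'E'
from h import *
p=np.array([.5239,-.0506,-.188])
s=bot.observe();T=s['position'];print(rel(p,T),s['force'],s['gripper_width'])
a=bot.read_camera('wrist')[:,:,::-1]
b=bot.read_camera('scene')[:,:,::-1]
A=cv2.resize(np.ascontiguousarray(a[165:215,440:510]),None,fx=8,fy=8,interpolation=cv2.INTER_CUBIC)
v=proj('scene',rack(p,[(-.036,-.1,.056)]))[0].astype(int);print(v)
B=cv2.resize(np.ascontiguousarray(b[v[1]-18:v[1]+4+0,v[0]-35:v[0]+35]),None,fx=8,fy=8,interpolation=cv2.INTER_CUBIC)
cv2.imwrite('pics/f.png',np.vstack([A,B]));print(A.shape,B.shape)
g=lambda i:i.astype(int).sum(2)
for r in(179,184,188,191): print(r,g(a)[r,470:492])
E
```

```text
[ 0.00021018 -0.19663384  0.02657748] [ 4.07998327 11.10032728  2.58743885] 0.011877671150755978
[366 256]
(400, 560, 3) (176, 560, 3)
179 [519 515 511 516 520 513 516 512 513 521 516 489 248 108 160 363 500 516
 519 512 515 519]
184 [526 526 525 529 521 521 525 527 527 523 517 399 172  95 250 505 524 525
 526 523 527 517]
188 [528 532 534 525 525 525 527 527 529 526 504 229 137 236 262 354 515 529
 529 530 525 526]
191 [530 527 528 529 530 524 528 523 524 515 320 121 173 254 288 422 521 525
 522 533 528 530]
```

View pics/f.png

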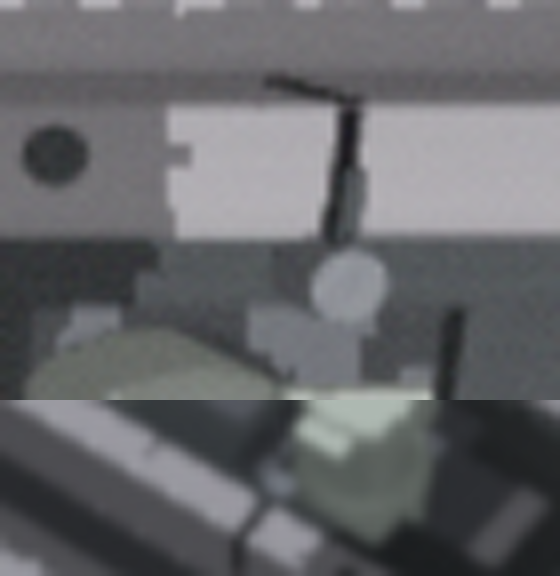

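Emit:
{"api": "step_arm", "payload": {"motion": [{"claw": 5,"travel": [-0.8,0,0],"turn": [0,0,0]},{"claw": 5,"travel": [0,0,0],"turn": [0,0,0]},{"claw": 5,"travel": [0,0,0],"turn": [0,0,0]},{"claw": 5,"travel": [0,0,0],"turn": [0,0,0]}]}}

```text
t: 15.4
position: [0.4873, -0.2444, 0.0266]
ee_rot: [-2.418, -1.998, -0.01]
force: [3.6, 11.7, 3.3]
gripper_width: 0.0117
```

```bash
python3 - <<'E'
from h import *
p=np.array([.5239,-.0506,-.188])
s=bot.observe();T=s['position'];print(rel(p,T),s['force'],s['gripper_width'],s['t'])
a=bot.read_camera('wrist').astype(int).sum(2)
for r in(179,184,188,191): print(r,a[r,470:494])
b=bot.observe();print(rel(p,b['position']))
E
```

```text
[ 0.00022155 -0.19723721  0.02660794] [ 3.63375032 11.73491577  3.26630088] 0.011662238414482192 15.4
179 [515 514 510 513 512 519 520 511 516 513 513 511 492 245  98 175 379 504
 515 513 517 518 512 515]
184 [529 522 525 526 529 523 525 524 523 523 526 514 405 177 104 263 510 521
 523 521 526 525 524 519]
188 [526 528 529 530 533 529 528 525 527 514 399 359 188 248 272 360 517 527
 527 528 527 526 524 529]
191 [521 517 533 531 527 531 532 528 529 529 506 315 206 258 304 462 529 529
 528 529 527 526 525 525]
[ 0.00022506 -0.19728167  0.02661073]
```

The pointer is within about 0.5 mm of the line, the grip is holding, and the reading is stable. Handing in.

```bash
python3 -c "
from cell import bot
print(bot.close_job())"
```

```text
the job is handed in; nothing more can be done
None
```

The job is handed in at about 15.5 s: both open caps are pressed shut, and the gripper is holding the keeper plate with its pointer at the release line.

**Caps:** I folded over the two open caps (sockets y = +96 and y = +32 mm) and pressed each to a hard stop at about 16–17 N. Both stopped at the same height. The other two caps already looked shut, so I left them alone. All four looked shut in the wrist and scene pictures taken before the pull.

**Keeper plate:** The handle is pinched at about 12 mm. In the last wrist reading the pointer was about 0.5 mm short of the line, roughly zero after allowing for parallax. The steady pull was about 12 N, close to the 11 N expected at the line.

**What disagreed:**
- **Fingertips:** they really end about 37 mm short of the reported TCP. My first sweep passed over cap 1 without touching it, and I corrected for this afterwards.
- **Wrist camera:** it read a few millimetres off my rack fit right after fast moves, because the arm was still settling. I set the pointer from where it and the line appeared in the same picture.

I saw no contact with the jar, weight, counter or orange vial, and nothing looked moved in the views that showed them. I didn't check them separately at the end.

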